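# Put the mixed-up plug gauges back with the printed fittings they check

### The arm

A 6-joint arm with a two-finger parallel gripper is mounted at the origin on the work surface. World frame = base frame: x ahead of the robot, y to its left, z up, the work surface at z = 0. Lengths are in m, angles in rad, forces in N, time in s.
With the tool pointing down it reaches from about 0.35 to 0.775 m from the base axis. Payload 7.3 kg.
Tool frame: the origin (TCP) lies between the finger pads; the fingertips stand 8 mm ahead of it and the grasp point (between the pads) lies 11 mm behind it; z points along the fingers, y is the line along which they close (so a half turn about z gives the same grasp; the last joint's range is limited). The gripper opens to 92 mm and grips with 3 to 60 N. Pads are 19 mm wide; open, the fingers measure 130 mm over their backs; the gripper's body (75 mm by 190 mm) begins 47 mm behind the grasp point.
Start: joints at [-1.482, 0.342, 1.524, -0, 1.275, -0.146], TCP at [0.122, -0.511, 0.235] pointing down, gripper open.
Joint ranges: [-2.53, 2.53], [-0.77, 2.02], [0.04, 2.7], [-1, 4.14], [0.28, 2.66], [-3.11, 3.11]. Speed limits (rad/s): [2.57, 2.57, 3.14, 3.14, 3.14, 3.14].

### API

Orientations are given as [roll, pitch, yaw] about the fixed x, y, z axes, in that order (R = Rz(yaw) Ry(pitch) Rx(roll)).
In Python, from bench import * gives the robot as it stands. The module is installed in compiled form; this text tells all that it offers.
- The arm moves only by the tool carry_out, never from a script. Its argument "steps" is a list of rows, each a list of 7 numbers: the shift along the tool's x, y, z in cm, then the turn, a rotation vector about the tool's x, y, z in rad, then the finger opening in cm, from 0 to 9.18. A call has exactly 5 rows; each row shifts and turns the commanded pose from where the row before left it, along the tool's axes as they then stand; what a row does not reach is not made up. A row lasts 1/10 s, in which the tool goes at most 50 mm and 8.59 degrees, less where a joint would pass 70% of its speed; a pose out of reach is approached as far as the arm can. A call with a gripper value outside its range is refused whole. The fingers move at their own pace and stop on an object; "squeeze" is the grip in N (left out, the last holds). Time passes only in rows, so rows that do not move let the fingers close, or fill a call up. It gives the time, the measured TCP pose, the force, the opening and the grip force at its end, in the units of the state.
- state(): the state, without advancing time (a new reading comes with each control period).
- capture(name): name is "scene" or "top" or "wrist"; returns (picture, depth): 400x640x3 uint8, red, green, blue; 400x640 float32, m along the optical axis (not along the pixel's ray), 0 where there is no reading.
- camera_info(name): a dict with "fx", "fy", "cx", "cy" (pixels), "pose" (4x4, takes a point from camera to world coordinates). Camera axes: x right, y down, z forward; pixel columns grow to the right and rows downward; lengths in m; the calibration is good to about 2 mm. A picture is of the moment at which its call begins: read the wrist's pose just before it. camera_info takes no time and is no camera call; for the wrist camera it gives the pose at the moment of the call.
- hand_in(): hands the job in; it is judged then, once.
The state is a dict: "time_s": time; "qpos": joint angles; "dq": joint speeds; "effort": joint torques, N m; "eef_pos": TCP position; "tcp_rot": TCP orientation; "contact_force": force on the tool from outside, world axes, zero at the start; "torque": the same for the moment, N m; "finger_gap": finger opening in m; "gripper_force": force on a finger pad.
Only numpy, scipy, OpenCV 4.12 (cv2) and the standard library are available. Lean on these libraries where they do the work, as an engineer would, in place of code of your own. Each camera call takes 0.05 s, during which the arm holds its last target. There are 200 camera calls.

### The job

The plug gauges on the print inspection bench have been mixed up: put each of the four back in the well beside the printed fitting whose mouth it matches (large round with the Y-branch, square with the square socket, flat with the slot, slim with the slim tube); the empty spare stand is your free spot on the way. Draw each gauge straight up out of its well, keep it upright, and lower it to the bottom of the next well before letting go; do not drop one or let it tip over.

Things in the scene. Friction and masses are not known exactly. Their poses are not given: they have to be found in the camera images.
- gauge_round: Plug gauge with large round steel head, 44 mm diameter, 32 mm tall; 0.34 kg. Below it: neck, then 22 mm round aluminium handle (origin to z 60), foot rounded like a ball. Origin: tip of the foot, on the axis; z up the gauge; head at z 72 to 104. Starts upright in a well, any turn about z, head and ~15 mm of handle clear of the well. Grip the head.
- gauge_square: Plug gauge with square steel head, 28 x 28 mm (sides along its x, y), 32 mm tall; 0.25 kg. Below it: neck, then 22 mm round aluminium handle (origin to z 60), foot rounded like a ball. Origin: tip of the foot, on the axis; z up the gauge; head at z 72 to 104. Starts upright in a well, any turn about z, head and ~15 mm of handle clear of the well. Grip the head.
- gauge_flat: Plug gauge with flat steel head, a blade 42 mm wide (x), 10 mm thick (y), 32 mm tall; 0.17 kg. Below it: neck, then 22 mm round aluminium handle (origin to z 60), foot rounded like a ball. Origin: tip of the foot, on the axis; z up the gauge; head at z 72 to 104. Starts upright in a well, any turn about z, head and ~15 mm of handle clear of the well. Grip the head.
- gauge_slim: Plug gauge with slim round steel head, 16 mm diameter, 32 mm tall; 0.12 kg. Below it: neck, then 22 mm round aluminium handle (origin to z 60), foot rounded like a ball. Origin: tip of the foot, on the axis; z up the gauge; head at z 72 to 104. Starts upright in a well, any turn about z, head and ~15 mm of handle clear of the well. Grip the head.
- stand_round: Fixed blue inspection stand, base 60 x 135 mm. Well: block 50 x 50 mm, top at z 55, vertical bore 24 mm, chamfered 4 mm at the mouth, floor at z 8 (home height of a gauge's origin). Origin: bench top under the well's axis; z up. Fixed beside it, 68 mm along the stand's x: ivory printed fitting, a Y-branch with a large round mouth, 46 mm bore, top at 62 mm. Home of the large round gauge.
- stand_square: Fixed blue inspection stand, base 60 x 135 mm. Well: block 50 x 50 mm, top at z 55, vertical bore 24 mm, chamfered 4 mm at the mouth, floor at z 8 (home height of a gauge's origin). Origin: bench top under the well's axis; z up. Fixed beside it, 68 mm along the stand's x: ivory printed fitting, a square socket, 42 mm outside, 32 mm mouth, top at 60 mm. Home of the square gauge.
- stand_flat: Fixed blue inspection stand, base 60 x 135 mm. Well: block 50 x 50 mm, top at z 55, vertical bore 24 mm, chamfered 4 mm at the mouth, floor at z 8 (home height of a gauge's origin). Origin: bench top under the well's axis; z up. Fixed beside it, 68 mm along the stand's x: ivory printed fitting, a strap socket, 30 x 56 mm, 17 x 43 mm slot, top at 60 mm. Home of the flat gauge.
- stand_slim: Fixed blue inspection stand, base 60 x 135 mm. Well: block 50 x 50 mm, top at z 55, vertical bore 24 mm, chamfered 4 mm at the mouth, floor at z 8 (home height of a gauge's origin). Origin: bench top under the well's axis; z up. Fixed beside it, 68 mm along the stand's x: ivory printed fitting, a slim tube, 27 mm outside, 19 mm bore, top at 60 mm. Home of the slim gauge.
- stand_spare: Fixed blue spare stand, base 60 x 70 mm, a well with no fitting. Well: block 50 x 50 mm, top at z 55, vertical bore 24 mm, chamfered 4 mm at the mouth, floor at z 8 (home height of a gauge's origin). Origin: bench top under the well's axis; z up. Empty at the start, home of no gauge: the free spot.
Things that resemble listed ones, but are neither listed nor needed, are in the scene too. Leave any green or yellow look-alike of the stand_flat alone.

How it is judged:
By the outcome, as a careful person would: the job done as asked, in the order asked, and still so for the second after the job is handed in, with the robot touching nothing.
It also fails if it takes over 141 s, if anything falls off the work surface, if the arm or the gripper's body presses on something with over 40 N, if the wrist force passes 120 N, or if a joint passes its speed limit or range.

## Working session

There is one attempt and no reset: what is moved stays moved. The work goes in short steps, Python scripts to look and compute and a tool call to move; the robot and the scene stay as the last step left them, time stands still between calls to the robot, and variables do not carry over. Pictures are saved under pics/ and viewed, at most 14 in all, crops included, and the job is handed in when it is done.

Besides the shell and the picture viewer there is one more tool, called after "Call:" by a JSON object that holds its "api" and its "payload". carry_out: Moves the arm, as the interface text tells. Its arguments: {"type":"object","properties":{"steps":{"type":"array"},"squeeze":{"type":"number"}},"required":["steps"]}

```bash
mkdir -p pics; python3 - <<'E'
from bench import *
import cv2,numpy as np
s=state();print(s)
for n in("top","scene"):
    p,d=capture(n);cv2.imwrite(f"pics/{n}0.png",p[:,:,::-1]);np.savez(f"{n}0.npz",p=p,d=d)
    c=camera_info(n);print(n,c["fx"],c["fy"],c["cx"],c["cy"],np.round(c["pose"],4))
E
```

```text
{'time_s': 0.0, 'qpos': array([-1.48198608e+00,  3.42748906e-01,  1.52502557e+00,  5.20519584e-06,
        1.27538715e+00, -1.45974456e-01]), 'dq': array([-0.00162148, -0.00048644,  0.00016791, -0.00026408, -0.00152392,
       -0.00131022]), 'effort': array([ 1.89908758e-03, -4.31239414e+01, -2.44221997e+01,  7.19859218e-02,
        5.57304849e-02, -1.20490745e-04]), 'eef_pos': array([ 0.12213342, -0.51018977,  0.23402838]), 'tcp_rot': array([-3.14004109e+00, -2.33141335e-04,  2.34783004e-01]), 'contact_force': array([ 0.26879918, -0.03460222,  0.62615047]), 'torque': array([-0.01754637, -0.0003292 , -0.03401884]), 'gripper_force': 0.0, 'finger_gap': 0.09193836819829092}
top 375.26460897153913 375.26460897153913 323.30372087016224 202.76883561577077 [[ 0.0039 -0.9979  0.0639  0.2901]
 [-0.9999 -0.0045 -0.0094  0.0257]
 [ 0.0096 -0.0638 -0.9979  0.9743]
 [ 0.      0.      0.      1.    ]]
scene 415.59100713445156 415.59100713445156 321.9915951477121 204.00091631533982 [[ 0.168   0.5723 -0.8026  1.1659]
 [ 0.9858 -0.1026  0.1332 -0.1244]
 [-0.0061 -0.8136 -0.5814  0.6436]
 [ 0.      0.      0.      1.    ]]
```

View pics/top0.png

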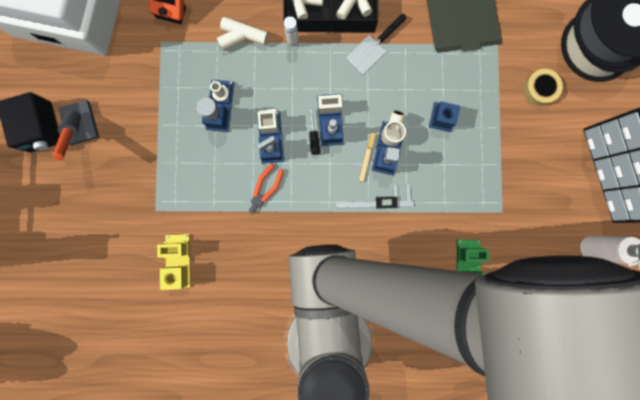

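View pics/scene0.png

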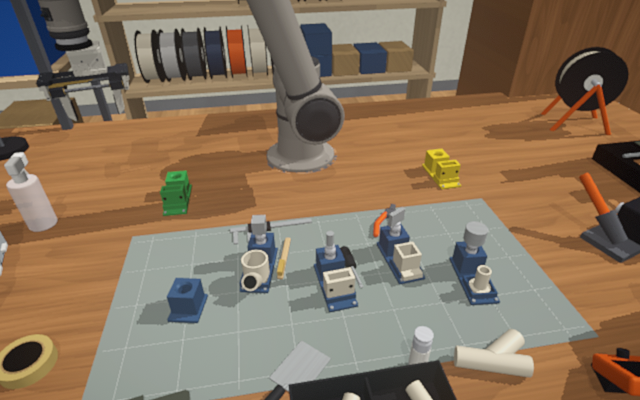

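The top view shows four blue stands in a row. From left to right:
- Slim tube (219,90), with the large round head in its well (207,108).
- Square socket (267,117), with the flat head (268,145).
- Slot (330,102), with the slim head (333,127).
- Y-branch (394,130), with the square head (391,155).

The blue spare stand is at (445,115). The yellow (175,262) and green (472,256) stands are the look-alikes, so I'll leave them alone.

```bash
cat > h.py <<'E'
import cv2,numpy as np
from bench import *
def world(d,c):
    v,u=np.mgrid[0:d.shape[0],0:d.shape[1]]
    P=np.stack([(u-c["cx"])/c["fx"]*d,(v-c["cy"])/c["fy"]*d,d],-1)
    return P@c["pose"][:3,:3].T+c["pose"][:3,3]
def blobs(m,amin=8):
    n,l,st,ce=cv2.connectedComponentsWithStats(m.astype(np.uint8))
    return [(l==i) for i in range(1,n) if st[i,4]>=amin]
def show(W,m,amin=8):
    for b in blobs(m,amin):
        v,u=np.nonzero(b); P=W[b]
        r=cv2.minAreaRect((P[:,:2]*1000).astype(np.float32))
        print("px",int(u.mean()),int(v.mean()),"n",len(u),"mean",np.round(P.mean(0),4),"rect mm",np.round(r[0],1),np.round(r[1],1),round(r[2],1))
E
python3 - <<'E'
from h import *
f=np.load("top0.npz");p,d=f["p"],f["d"];W=world(d,camera_info("top"))
roi=np.zeros(d.shape,bool);roi[60:185,180:480]=1
print("mat z",np.median(W[...,2][roi]))
print("heads");show(W,roi&(W[...,2]>.1)&(W[...,2]<.13))
hsv=cv2.cvtColor(p,cv2.COLOR_RGB2HSV)
blue=roi&(hsv[...,0]>100)&(hsv[...,0]<125)&(hsv[...,1]>120)
print("blue tops");show(W,blue&(W[...,2]>.045)&(W[...,2]<.065))
print("fittings");show(W,roi&~blue&(W[...,2]>.048)&(W[...,2]<.07)&(hsv[...,2]>140))
crop=p[70:190,185:475,::-1];cv2.imwrite("pics/crop.png",cv2.resize(crop,None,fx=2.7,fy=2.7,interpolation=2))
E
```

```text
mat z 0.0028240340471485936
heads
px 206 106 n 308 mean [0.5684 0.291  0.1124] rect mm [570.3 292.3] [43.3 43.5] 88.5
px 332 122 n 44 mean [ 0.5329 -0.0037  0.1121] rect mm [533.4  -4.2] [14.3 14.8] 50.1
px 266 141 n 101 mean [0.4863 0.1511 0.112 ] rect mm [487.1 151.6] [10.6 41.7] 30.8
px 392 153 n 165 mean [ 0.4603 -0.1423  0.1122] rect mm [ 461.  -143.1] [28.5 28.3] 81.0
blue tops
px 447 113 n 329 mean [ 0.5741 -0.2916  0.0547] rect mm [ 574.9 -292.5] [48.1 48.1] 77.3
px 217 116 n 193 mean [0.5617 0.2814 0.0551] rect mm [569.9 291.1] [47.8 50.3] 85.2
px 331 130 n 234 mean [ 0.5293 -0.0014  0.056 ] rect mm [534.5  -2.1] [51.7 47. ] 4.3
px 262 138 n 13 mean [0.508  0.1689 0.0565] rect mm [508.3 167.2] [ 5.3 16.4] 17.6
px 272 150 n 179 mean [0.4773 0.1431 0.0558] rect mm [487.2 150.2] [51.  47.3] 4.9
px 383 160 n 180 mean [ 0.4542 -0.1321  0.055 ] rect mm [ 461.8 -141.2] [46.2 50.6] 77.4
fittings
px 215 86 n 66 mean [0.6378 0.2857 0.0601] rect mm [637.9 286.9] [26.3 24.9] 46.5
px 329 101 n 207 mean [0.6007 0.002  0.0601] rect mm [601.9   1.8] [32.  55.9] 4.4
px 454 104 n 12 mean [ 0.5982 -0.3104  0.0557] rect mm [ 597.9 -310.7] [28.7  2.3] 79.7
px 266 119 n 174 mean [0.5544 0.1579 0.0598] rect mm [555.3 157.8] [43.4 41.9] 5.4
px 395 126 n 256 mean [ 0.5397 -0.1613  0.0582] rect mm [ 539.1 -161.3] [52.8 78.2] 76.3
```

View pics/crop.png

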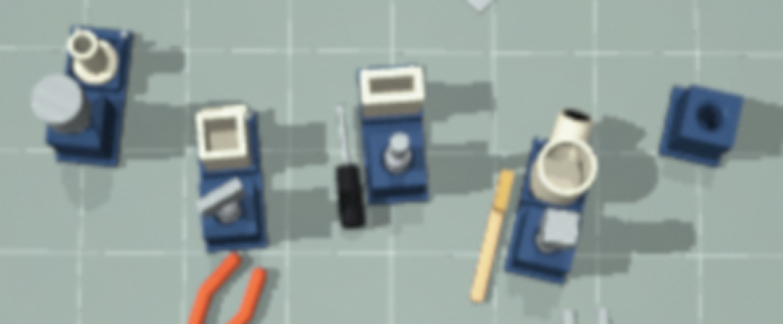

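The crop confirms all four stands and heads. Each occupied stand has a gauge that doesn't match its fitting: slim tube has round, square socket has flat, slot has slim, Y-branch has square. The spare is the isolated blue block at crop (703,115). Measured sizes and heights fit the description (heads 43, 14, 10.6x41.7 and 28.4 mm, tops at z 0.112).

I'll go for the square gauge first.

Call:
{"api": "carry_out", "payload": {"steps": [[0,0,0,0,0,0.13,9],[0,0,0,0,0,0.13,9],[0,0,0,0,0,0.13,9],[2.32,-3.46,0,0,0,0,9],[2.32,-3.46,0,0,0,0,9]], "squeeze": 30}}

```text
time_s: 0.6
eef_pos: [0.1787, -0.4488, 0.234]
tcp_rot: [-3.14, 0.0, -0.158]
contact_force: [1.6, 0.2, 0.6]
finger_gap: 0.0899
gripper_force: 0.0
```

Call:
{"api": "carry_out", "payload": {"steps": [[2.32,-3.46,0,0,0,0,9],[2.32,-3.46,0,0,0,0,9],[2.32,-3.46,0,0,0,0,9],[2.32,-3.46,0,0,0,0,9],[2.32,-3.46,0,0,0,0,9]]}}

```text
time_s: 1.1
eef_pos: [0.3208, -0.2949, 0.2346]
tcp_rot: [-3.141, 0.0, -0.155]
contact_force: [1.0, -0.3, -0.2]
finger_gap: 0.09
gripper_force: 0.0
```

Call:
{"api": "carry_out", "payload": {"steps": [[2.32,-3.46,0,0,0,0,9],[2.32,-3.46,0,0,0,0,9],[2.32,-3.46,0,0,0,0,9],[2.32,-3.46,0,0,0,0,9],[2.32,-3.46,0,0,0,0,9]]}}

```text
time_s: 1.6
eef_pos: [0.4622, -0.1418, 0.2345]
tcp_rot: [3.142, 0.0, -0.155]
contact_force: [-0.3, -1.0, 0.2]
finger_gap: 0.0901
gripper_force: 0.0
```

```bash
cat >> h.py <<'E'
def go(x,y,z,yaw=None):
    s=state();p=s["eef_pos"]*1000;a=s["tcp_rot"][2];t=a if yaw is None else yaw
    D=np.array([x-p[0],y-p[1]]);c,n=np.cos(t),np.sin(t)
    print("t",s["time_s"],"tcp",np.round(p,1),np.round(s["tcp_rot"],4),"q6",round(s["qpos"][5],2),"gap",round(s["finger_gap"]*1000,1),"F",np.round(s["contact_force"],1),"grip",s["gripper_force"])
    print("turn tool z %.3f"%(a-t)," shift cm x %.2f y %.2f z %.2f"%((D@[c,n])/10,(D@[n,-c])/10,(p[2]-z)/10))
def wrist(name):
    c=camera_info("wrist");p,d=capture("wrist");cv2.imwrite(f"pics/{name}.png",p[:,:,::-1])
    return p,d,world(d,c)
E
python3 - <<'E'
from h import *
p,d,W=wrist("w1")
go(461,-143,85)
print("heads");show(W,(W[...,2]>.1)&(W[...,2]<.125),60)
E
```

```text
t 1.65 tcp [ 465.4 -137.8  234.5] [-3.1385e+00 -1.9000e-03 -1.5260e-01] q6 1.27 gap 90.2 F [ 1.5  3.6 -0.6] grip 0.0
turn tool z 0.000  shift cm x -0.36 y 0.58 z 14.95
heads
px 154 141 n 368 mean [ 0.5343 -0.0073  0.1096] rect mm [534.4  -5.7] [15.7 15.1] 79.6
px 324 197 n 991 mean [ 0.463  -0.1451  0.1109] rect mm [ 461.7 -145. ] [27.5 28.4] 81.5
px 13 215 n 607 mean [0.4896 0.1423 0.1085] rect mm [487.6 148.3] [10.7 42.3] 31.0
```

View pics/w1.png

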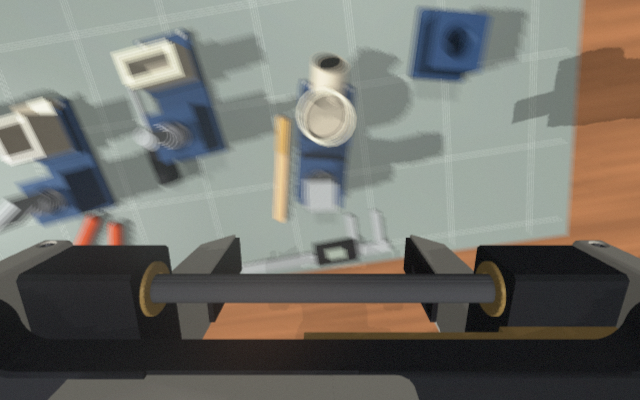

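The wrist view shows the square head at (322,192), the Y-branch mouth at (326,115) and the spare well at (455,40). The arm was still settling, so I'll wait a moment and measure again.

Call:
{"api": "carry_out", "payload": {"steps": [[0,0,0,0,0,0,9],[0,0,0,0,0,0,9],[0,0,0,0,0,0,9],[0,0,0,0,0,0,9],[0,0,0,0,0,0,9]]}}

```text
time_s: 2.15
eef_pos: [0.4609, -0.1442, 0.2348]
tcp_rot: [3.141, -0.0, -0.157]
contact_force: [-0.3, -0.2, 0.8]
finger_gap: 0.0901
gripper_force: 0.0
```

```bash
python3 - <<'E'
from h import *
p,d,W=wrist("w2")
go(461.5,-143.5,87)
print("heads");show(W,(W[...,2]>.1)&(W[...,2]<.125),60)
hsv=cv2.cvtColor(p,cv2.COLOR_RGB2HSV)
blue=(hsv[...,0]>100)&(hsv[...,0]<125)&(hsv[...,1]>120)
show(W,blue&(W[...,2]>.048)&(W[...,2]<.062),200)
E
```

```text
t 2.2 tcp [ 461.  -144.1  234.8] [ 3.1414e+00 -1.0000e-04 -1.5660e-01] q6 1.27 gap 90.2 F [ 0.3 -0.3 -0.4] grip 0.0
turn tool z 0.000  shift cm x 0.04 y -0.07 z 14.78
heads
px 151 141 n 371 mean [ 0.5342 -0.0073  0.1096] rect mm [534.   -5.5] [15.4 15.7] 5.9
px 322 196 n 984 mean [ 0.463  -0.1451  0.1109] rect mm [ 461.6 -144.8] [27.3 28.5] 81.4
px 11 214 n 556 mean [0.4901 0.1413 0.1083] rect mm [487.2 149.3] [10.5 43.6] 31.1
px 458 42 n 2518 mean [ 0.5781 -0.2954  0.054 ] rect mm [ 577.3 -295.8] [49.8 50.3] 76.9
```

Call:
{"api": "carry_out", "payload": {"steps": [[0,0,3.5,0,0,0,9],[0,0,3.5,0,0,0,9],[0,0,3.5,0,0,0,9],[0,0,2.5,0,0,0,9],[0,0,1.8,0,0,0,9]]}}

```text
time_s: 2.7
eef_pos: [0.4605, -0.1435, 0.085]
tcp_rot: [-3.141, 0.002, -0.156]
contact_force: [0.4, -0.5, -0.1]
finger_gap: 0.0896
gripper_force: 0.0
```

Call:
{"api": "carry_out", "payload": {"steps": [[0,0,0,0,0,0,9],[0,0,0,0,0,0,9],[0,0,0,0,0,0,4],[0,0,0,0,0,0,3.4],[0,0,0,0,0,0,2]]}}

```text
time_s: 3.2
eef_pos: [0.4618, -0.1437, 0.0875]
tcp_rot: [3.141, -0.002, -0.155]
contact_force: [-0.3, -0.7, 0.0]
finger_gap: 0.0707
gripper_force: 0.0
```

Call:
{"api": "carry_out", "payload": {"steps": [[0,0,0,0,0,0,2],[0,0,0,0,0,0,2],[0,0,0,0,0,0,2],[0,0,0,0,0,0,2],[0,0,0,0,0,0,2]]}}

```text
time_s: 3.7
eef_pos: [0.4614, -0.1434, 0.0867]
tcp_rot: [3.142, 0.0, -0.155]
contact_force: [-0.4, -0.9, -0.1]
finger_gap: 0.0309
gripper_force: 0.0
```

Fingers run about 8 cm/s. I'll finish closing, then lift.

Call:
{"api": "carry_out", "payload": {"steps": [[0,0,0,0,0,0,2],[0,0,0,0,0,0,2],[0,0,0,0,0,0,2],[0,0,0,0,0,0,2],[0,0,0,0,0,0,2]], "squeeze": 40}}

```text
time_s: 4.2
eef_pos: [0.4613, -0.1434, 0.0867]
tcp_rot: [-3.142, 0.0, -0.155]
contact_force: [-0.4, 0.7, -0.5]
finger_gap: 0.0276
gripper_force: 40.0
```

Call:
{"api": "carry_out", "payload": {"steps": [[0,0,-0.5,0,0,0,2],[0,0,-1.5,0,0,0,2],[0,0,-2,0,0,0,2],[0,0,-2.5,0,0,0,2],[0,0,-2.5,0,0,0,2]]}}

```text
time_s: 4.7
eef_pos: [0.461, -0.1434, 0.1775]
tcp_rot: [-3.142, 0.001, -0.155]
contact_force: [0.2, -0.3, -3.1]
finger_gap: 0.0277
gripper_force: 40.0
```

Call:
{"api": "carry_out", "payload": {"steps": [[0,0,-2,0,0,0,2],[0,0,-1,0,0,0,2],[0,0,-0.5,0,0,0,2],[0,0,0,0,0,0,2],[0,0,0,0,0,0,2]]}}

```text
time_s: 5.2
eef_pos: [0.4609, -0.1432, 0.2107]
tcp_rot: [-3.141, 0.002, -0.155]
contact_force: [0.3, -0.3, -2.4]
finger_gap: 0.0277
gripper_force: 40.0
```

```bash
python3 - <<'E'
from h import *
go(575.5,-293.5,211)
E
```

```text
t 5.2 tcp [ 460.9 -143.2  210.7] [-3.1411e+00  1.8000e-03 -1.5520e-01] q6 1.27 gap 27.7 F [ 0.3 -0.3 -2.4] grip 39.98428523540497
turn tool z 0.000  shift cm x 13.65 y 13.08 z -0.03
```

Call:
{"api": "carry_out", "payload": {"steps": [[1,1.5,0,0,0,0,2],[2,3,0,0,0,0,2],[2,3,0,0,0,0,2],[2,3,0,0,0,0,2],[1,1.5,0,0,0,0,2]]}}

```text
time_s: 5.7
eef_pos: [0.5222, -0.2768, 0.21]
tcp_rot: [-3.141, 0.002, -0.157]
contact_force: [-0.1, 0.5, -3.0]
finger_gap: 0.0276
gripper_force: 40.0
```

Call:
{"api": "carry_out", "payload": {"steps": [[0,0.7,0,0,0,0,2],[0,0.4,0,0,0,0,2],[0,0,0,0,0,0,2],[0,0,0,0,0,0,2],[0,0,0,0,0,0,2]]}}

```text
time_s: 6.2
eef_pos: [0.5201, -0.2844, 0.212]
tcp_rot: [-3.142, -0.0, -0.154]
contact_force: [-1.6, 0.6, -3.6]
finger_gap: 0.028
gripper_force: 40.0
```

```bash
python3 - <<'E'
from h import *
p,d,W=wrist("w3")
go(575.5,-293.5,211)
hsv=cv2.cvtColor(p,cv2.COLOR_RGB2HSV)
blue=(hsv[...,0]>100)&(hsv[...,0]<125)&(hsv[...,1]>120)
show(W,blue&(W[...,2]>.048)&(W[...,2]<.062),200)
E
```

```text
t 6.25 tcp [ 520.2 -284.5  212. ] [ 3.1415e+00 -3.0000e-04 -1.5440e-01] q6 1.1 gap 27.7 F [-0.5  0.2 -3. ] grip 39.984447956085205
turn tool z 0.000  shift cm x 5.61 y 0.04 z 0.10
```

View pics/w3.png

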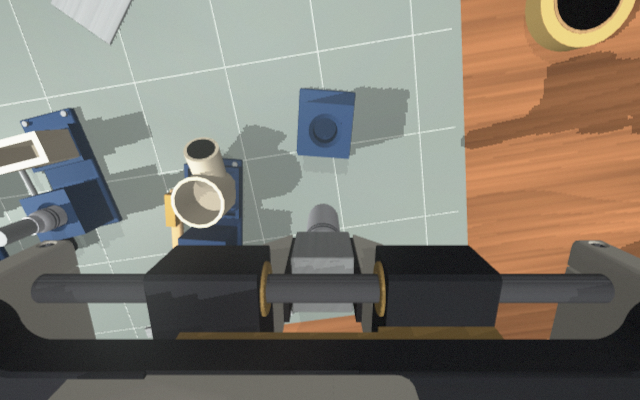

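The wrist view shows the spare block at (326,125) with its bore at (323,130). The square gauge hangs upright in the grip at (323,230).

```bash
python3 - <<'E'
from h import *
p,d,W=wrist("w4")
go(575.5,-293.5,211)
hsv=cv2.cvtColor(p,cv2.COLOR_RGB2HSV)
roi=np.zeros(d.shape,bool);roi[85:165,290:362]=1
print(hsv[112,326],W[112,326],W[130,323],(roi&(W[...,2]>.045)).sum())
show(W,roi&(W[...,2]>.046)&(W[...,2]<.065),200)
E
```

```text
t 6.3 tcp [ 520.2 -284.6  212. ] [ 3.1414e+00 -3.0000e-04 -1.5450e-01] q6 1.1 gap 27.8 F [ 0.6  1.1 -3.1] grip 39.984256625175476
turn tool z 0.000  shift cm x 5.60 y 0.02 z 0.10
[106 113 140] [ 0.59414581 -0.30017839  0.05433269] [ 0.57559451 -0.29457598  0.00701474] 2355
px 324 130 n 2324 mean [ 0.5775 -0.2966  0.0542] rect mm [ 577.  -296.5] [50.  50.1] 77.1
```

Call:
{"api": "carry_out", "payload": {"steps": [[1,0.12,0,0,0,0,2],[2,0,0,0,0,0,2],[1.67,0,0,0,0,0,2],[1,0,0,0,0,0,2],[0,0,0,0,0,0,2]]}}

```text
time_s: 6.8
eef_pos: [0.5769, -0.2948, 0.2114]
tcp_rot: [3.142, -0.0, -0.154]
contact_force: [-0.1, 0.6, -3.4]
finger_gap: 0.0279
gripper_force: 40.0
```

Call:
{"api": "carry_out", "payload": {"steps": [[0,0,1,0,0,0,2],[0,0,2,0,0,0,2],[0,0,2,0,0,0,2],[0,0,1.5,0,0,0,2],[0,0,0.6,0,0,0,2]]}}

```text
time_s: 7.3
eef_pos: [0.5744, -0.2944, 0.1384]
tcp_rot: [-3.14, 0.004, -0.155]
contact_force: [0.4, 0.4, -3.2]
finger_gap: 0.0278
gripper_force: 40.0
```

Call:
{"api": "carry_out", "payload": {"steps": [[0,0,0,0,0,0,2],[0,0,0.3,0,0,0,2],[0,0,0.3,0,0,0,2],[0,0,0.3,0,0,0,2],[0,0,0,0,0,0,2]]}}

```text
time_s: 7.8
eef_pos: [0.5759, -0.2951, 0.1315]
tcp_rot: [-3.142, 0.0, -0.155]
contact_force: [-1.0, 0.4, -2.8]
finger_gap: 0.0273
gripper_force: 40.0
```

Call:
{"api": "carry_out", "payload": {"steps": [[0,0,0.3,0,0,0,2],[0,0,0.3,0,0,0,2],[0,0,0.3,0,0,0,2],[0,0,0.3,0,0,0,2],[0,0,0,0,0,0,2]]}}

```text
time_s: 8.3
eef_pos: [0.5759, -0.2951, 0.1191]
tcp_rot: [-3.141, 0.0, -0.155]
contact_force: [0.2, -0.4, -3.4]
finger_gap: 0.0276
gripper_force: 40.0
```

```bash
python3 - <<'E'
from h import *
go(576,-294.5,87)
E
```

```text
t 8.3 tcp [ 575.9 -295.1  119.1] [-3.1414e+00  4.0000e-04 -1.5520e-01] q6 1.13 gap 27.6 F [ 0.2 -0.4 -3.4] grip 39.984288811683655
turn tool z 0.000  shift cm x -0.00 y -0.06 z 3.21
```

Call:
{"api": "carry_out", "payload": {"steps": [[0,0,0.7,0,0,0,2],[0,0,0.7,0,0,0,2],[0,0,0.7,0,0,0,2],[0,0,0.6,0,0,0,2],[0,0,0,0,0,0,2]]}}

```text
time_s: 8.8
eef_pos: [0.5759, -0.295, 0.0915]
tcp_rot: [-3.141, 0.001, -0.155]
contact_force: [0.5, -0.6, -3.6]
finger_gap: 0.0275
gripper_force: 40.0
```

Call:
{"api": "carry_out", "payload": {"steps": [[0,0,0.2,0,0,0,2],[0,0,0.2,0,0,0,2],[0,0,0.1,0,0,0,2],[0,0,0,0,0,0,2],[0,0,0,0,0,0,2]]}}

```text
time_s: 9.3
eef_pos: [0.576, -0.2952, 0.0878]
tcp_rot: [3.141, -0.0, -0.155]
contact_force: [0.2, -0.1, -3.3]
finger_gap: 0.0279
gripper_force: 40.0
```

Call:
{"api": "carry_out", "payload": {"steps": [[0,0,0.1,0,0,0,2],[0,0,0,0,0,0,2],[0,0,0.05,0,0,0,2],[0,0,0,0,0,0,2],[0,0,0,0,0,0,2]]}}

```text
time_s: 9.8
eef_pos: [0.5762, -0.2953, 0.0867]
tcp_rot: [3.141, -0.001, -0.155]
contact_force: [0.5, 0.6, 1.5]
finger_gap: 0.0278
gripper_force: 40.0
```

Call:
{"api": "carry_out", "payload": {"steps": [[0,0,0,0,0,0,5.5],[0,0,0,0,0,0,5.5],[0,0,0,0,0,0,5.5],[0,0,0,0,0,0,5.5],[0,0,0,0,0,0,5.5]]}}

```text
time_s: 10.3
eef_pos: [0.576, -0.2952, 0.0862]
tcp_rot: [3.142, 0.0, -0.155]
contact_force: [-0.1, -0.2, 0.1]
finger_gap: 0.055
gripper_force: 0.0
```

Call:
{"api": "carry_out", "payload": {"steps": [[0,0,-1,0,0,0,5.5],[0,0,-2.5,0,0,0,5.5],[0,0,-4,0,0,0,9],[0,0,-4,0,0,0,9],[0,0,-2.5,0,0,0,9]]}}

```text
time_s: 10.8
eef_pos: [0.5768, -0.2956, 0.2308]
tcp_rot: [3.139, -0.005, -0.155]
contact_force: [0.1, 0.2, -0.2]
finger_gap: 0.0746
gripper_force: 0.0
```

```bash
python3 - <<'E'
from h import *
p,d,W=wrist("w5")
go(570.3,292.3,226)
show(W,(W[...,2]>.1)&(W[...,2]<.125),60)
E
```

```text
t 10.85 tcp [ 577.9 -296.4  234.7] [ 3.1368 -0.0102 -0.1551] q6 1.13 gap 78.2 F [ 1.4 -0.1  3.6] grip 0.0
turn tool z 0.000  shift cm x -9.84 y -58.04 z 0.87
px 320 196 n 1007 mean [ 0.5811 -0.2953  0.1109] rect mm [ 580.2 -295.1] [27.1 27.9] 81.1
```

View pics/w5.png

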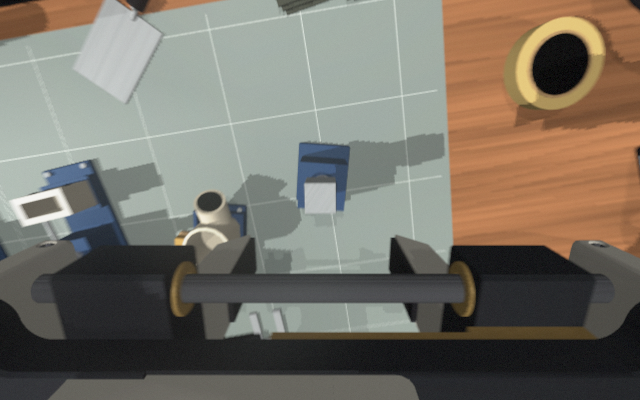

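The square gauge stands upright in the spare well, head at (320,197). Next is the large round gauge.

Call:
{"api": "carry_out", "payload": {"steps": [[-0.3,-1.8,0,0,0,0,9],[-0.74,-4.45,0,0,0,0,9],[-0.74,-4.45,0,0,0,0,9],[-0.74,-4.45,0,0,0,0,9],[-0.74,-4.45,0,0,0,0,9]]}}

```text
time_s: 11.35
eef_pos: [0.5729, -0.0936, 0.2254]
tcp_rot: [-3.141, 0.002, -0.155]
contact_force: [1.3, 0.8, 0.3]
finger_gap: 0.0897
gripper_force: 0.0
```

Call:
{"api": "carry_out", "payload": {"steps": [[-0.74,-4.45,0,0,0,0,9],[-0.74,-4.45,0,0,0,0,9],[-0.74,-4.45,0,0,0,0,9],[-0.74,-4.45,0,0,0,0,9],[-0.74,-4.45,0,0,0,0,9]]}}

```text
time_s: 11.85
eef_pos: [0.5704, 0.1317, 0.2254]
tcp_rot: [3.141, 0.002, -0.155]
contact_force: [-0.1, 0.3, 0.2]
finger_gap: 0.0898
gripper_force: 0.0
```

Call:
{"api": "carry_out", "payload": {"steps": [[-0.74,-4.45,0,0,0,0,9],[-0.74,-4.45,0,0,0,0,9],[-0.74,-4.45,0,0,0,0,9],[-0.45,-2.64,0,0,0,0,9],[0,0,0,0,0,0,9]]}}

```text
time_s: 12.35
eef_pos: [0.568, 0.2955, 0.2248]
tcp_rot: [3.142, 0.003, -0.15]
contact_force: [-0.2, -0.6, 1.3]
finger_gap: 0.0901
gripper_force: 0.0
```

Call:
{"api": "carry_out", "payload": {"steps": [[0,0,0,0,0,0,9],[0,0,0,0,0,0,9],[0,0,0,0,0,0,9],[0,0,0,0,0,0,9],[0,0,0,0,0,0,9]]}}

```text
time_s: 12.85
eef_pos: [0.5705, 0.2904, 0.2263]
tcp_rot: [3.142, -0.0, -0.156]
contact_force: [-0.5, -0.2, -0.3]
finger_gap: 0.0899
gripper_force: 0.0
```

```bash
python3 - <<'E'
from h import *
p,d,W=wrist("w6")
go(570.3,291.5,86.7)
show(W,(W[...,2]>.1)&(W[...,2]<.125),60)
E
```

```text
t 12.9 tcp [570.5 290.6 226.3] [ 3.1416e+00 -1.0000e-04 -1.5610e-01] q6 2.08 gap 90.2 F [ 0.4  0.1 -0. ] grip 0.0
turn tool z 0.000  shift cm x -0.03 y -0.09 z 13.96
px 320 199 n 1926 mean [0.572 0.291 0.111] rect mm [570.8 291.1] [43. 43.] 75.3
px 471 262 n 84 mean [0.4874 0.1597 0.1056] rect mm [488.4 158.8] [ 4.3 11.1] 46.4
```

Call:
{"api": "carry_out", "payload": {"steps": [[0,0,2.5,0,0,0,9],[0,0,3.5,0,0,0,9],[0,0,3.5,0,0,0,9],[0,0,3,0,0,0,9],[0,0,1.45,0,0,0,9]]}}

```text
time_s: 13.4
eef_pos: [0.5689, 0.2904, 0.0837]
tcp_rot: [3.139, 0.004, -0.156]
contact_force: [-0.1, 0.0, -0.8]
finger_gap: 0.09
gripper_force: 0.0
```

Call:
{"api": "carry_out", "payload": {"steps": [[0,0,0,0,0,0,9],[0,0,0,0,0,0,9],[0,0,0,0,0,0,3.5],[0,0,0,0,0,0,3.5],[0,0,0,0,0,0,3.5]]}}

```text
time_s: 13.9
eef_pos: [0.5708, 0.2914, 0.0878]
tcp_rot: [-3.141, -0.002, -0.155]
contact_force: [0.2, 0.3, -0.2]
finger_gap: 0.0707
gripper_force: 0.0
```

Call:
{"api": "carry_out", "payload": {"steps": [[0,0,0,0,0,0,3.5],[0,0,0,0,0,0,3.5],[0,0,0,0,0,0,3.5],[0,0,0,0,0,0,3.5],[0,0,0,0,0,0,3.5]]}}

```text
time_s: 14.4
eef_pos: [0.5703, 0.2912, 0.0867]
tcp_rot: [-3.142, -0.0, -0.155]
contact_force: [-0.8, 0.6, 0.4]
finger_gap: 0.0433
gripper_force: 40.0
```

Call:
{"api": "carry_out", "payload": {"steps": [[0,0,0,0,0,0,3.5],[0,0,0,0,0,0,3.5],[0,0,-0.5,0,0,0,3.5],[0,0,-1.5,0,0,0,3.5],[0,0,-2,0,0,0,3.5]]}}

```text
time_s: 14.9
eef_pos: [0.5696, 0.2908, 0.1255]
tcp_rot: [3.14, 0.003, -0.155]
contact_force: [0.6, -1.0, -2.6]
finger_gap: 0.0433
gripper_force: 40.0
```

Call:
{"api": "carry_out", "payload": {"steps": [[0,0,-2.5,0,0,0,3.5],[0,0,-2.5,0,0,0,3.5],[0,0,-2.5,0,0,0,3.5],[0,0,-1.9,0,0,0,3.5],[-0.12,1.5,0,0,0,0,3.5]]}}

```text
time_s: 15.4
eef_pos: [0.5678, 0.278, 0.2236]
tcp_rot: [-3.139, -0.004, -0.154]
contact_force: [0.0, 0.2, -3.8]
finger_gap: 0.0434
gripper_force: 40.0
```

Call:
{"api": "carry_out", "payload": {"steps": [[-0.37,4,0,0,0,0,3.5],[-0.37,4,0,0,0,0,3.5],[-0.37,4,0,0,0,0,3.5],[-0.37,4,0,0,0,0,3.5],[-0.37,4,0,0,0,0,3.5]]}}

```text
time_s: 15.9
eef_pos: [0.5164, 0.0803, 0.2204]
tcp_rot: [3.141, 0.001, -0.155]
contact_force: [0.8, -0.4, -4.0]
finger_gap: 0.0435
gripper_force: 40.0
```

Call:
{"api": "carry_out", "payload": {"steps": [[-0.37,4,0,0,0,0,3.5],[-0.37,4,0,0,0,0,3.5],[-0.37,4,0,0,0,0,3.5],[-0.37,4,0,0,0,0,3.5],[-0.37,4,0,0,0,0,3.5]]}}

```text
time_s: 16.4
eef_pos: [0.4673, -0.1143, 0.2206]
tcp_rot: [-3.142, 0.001, -0.155]
contact_force: [0.8, 0.2, -3.8]
finger_gap: 0.0434
gripper_force: 40.0
```

Call:
{"api": "carry_out", "payload": {"steps": [[-0.16,2,0,0,0,0,3.5],[-0.08,1.16,0,0,0,0,3.5],[0,0,0,0,0,0,3.5],[0,0,0,0,0,0,3.5],[0,0,0,0,0,0,3.5]]}}

```text
time_s: 16.9
eef_pos: [0.4613, -0.1426, 0.2207]
tcp_rot: [-3.141, 0.0, -0.154]
contact_force: [0.8, -0.4, -3.8]
finger_gap: 0.0431
gripper_force: 40.0
```

```bash
python3 - <<'E'
from h import *
p,d,W=wrist("w7")
go(461.2,-143.8,136)
E
```

```text
t 16.95 tcp [ 461.4 -142.6  220.7] [-3.1413e+00  2.0000e-04 -1.5350e-01] q6 1.27 gap 43.7 F [ 0.1 -0.2 -4.6] grip 39.99896943569183
turn tool z 0.000  shift cm x 0.00 y 0.12 z 8.47
```

View pics/w7.png

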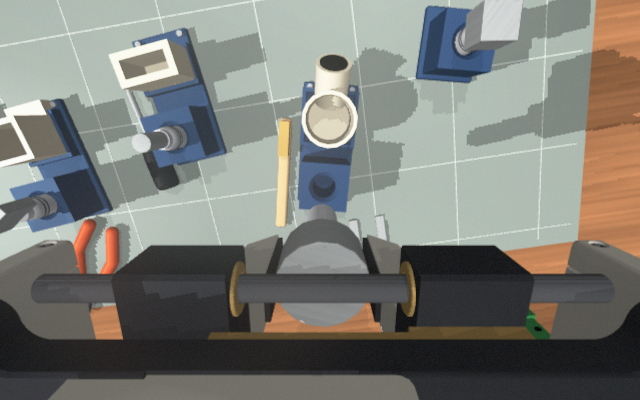

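The wrist view shows the round gauge held upright (325,265). The Y-branch stand's empty well is directly ahead at (323,185), and the square gauge stands in the spare at (475,35).

Call:
{"api": "carry_out", "payload": {"steps": [[0,0.1,1,0,0,0,3.5],[0,0,2.5,0,0,0,3.5],[0,0,2.5,0,0,0,3.5],[0,0,1.8,0,0,0,3.5],[0,0,0.4,0,0,0,3.5]]}}

```text
time_s: 17.45
eef_pos: [0.4596, -0.1437, 0.1362]
tcp_rot: [-3.14, 0.005, -0.154]
contact_force: [0.5, 0.7, -4.3]
finger_gap: 0.0433
gripper_force: 40.0
```

Call:
{"api": "carry_out", "payload": {"steps": [[0,0,0,0,0,0,3.5],[0,0,0.3,0,0,0,3.5],[0,0,0.3,0,0,0,3.5],[0,0,0.3,0,0,0,3.5],[0,0,0,0,0,0,3.5]]}}

```text
time_s: 17.95
eef_pos: [0.4609, -0.1448, 0.1296]
tcp_rot: [3.141, 0.0, -0.155]
contact_force: [0.0, -0.6, -3.8]
finger_gap: 0.0432
gripper_force: 40.0
```

Call:
{"api": "carry_out", "payload": {"steps": [[0,0,0.3,0,0,0,3.5],[0,0,0.3,0,0,0,3.5],[0,0,0.3,0,0,0,3.5],[0,0,0,0,0,0,3.5],[0,0,0,0,0,0,3.5]]}}

```text
time_s: 18.45
eef_pos: [0.461, -0.1448, 0.1206]
tcp_rot: [3.142, 0.0, -0.155]
contact_force: [0.3, 0.5, -3.6]
finger_gap: 0.0435
gripper_force: 40.0
```

Call:
{"api": "carry_out", "payload": {"steps": [[0,-0.05,0.7,0,0,0,3.5],[0,0,0.8,0,0,0,3.5],[0,0,0.8,0,0,0,3.5],[0,0,0.6,0,0,0,3.5],[0,0,0.2,0,0,0,3.5]]}}

```text
time_s: 18.95
eef_pos: [0.4607, -0.1442, 0.0887]
tcp_rot: [-3.141, 0.001, -0.155]
contact_force: [0.5, -0.5, -3.0]
finger_gap: 0.0434
gripper_force: 40.0
```

Call:
{"api": "carry_out", "payload": {"steps": [[0,0,0,0,0,0,3.5],[0,0,0.1,0,0,0,3.5],[0,0,0.1,0,0,0,3.5],[0,0,0,0,0,0,3.5],[0,0,0,0,0,0,3.5]]}}

```text
time_s: 19.45
eef_pos: [0.4611, -0.1443, 0.0878]
tcp_rot: [3.141, -0.0, -0.155]
contact_force: [-0.2, 0.2, -3.3]
finger_gap: 0.0432
gripper_force: 40.0
```

Call:
{"api": "carry_out", "payload": {"steps": [[0,0,0.1,0,0,0,3.5],[0,0,0,0,0,0,3.5],[0,0,0.05,0,0,0,3.5],[0,0,0,0,0,0,3.5],[0,0,0,0,0,0,3.5]]}}

```text
time_s: 19.95
eef_pos: [0.4613, -0.1444, 0.0866]
tcp_rot: [3.141, -0.001, -0.155]
contact_force: [-1.0, -0.4, 2.1]
finger_gap: 0.0433
gripper_force: 40.0
```

Call:
{"api": "carry_out", "payload": {"steps": [[0,0,0,0,0,0,7],[0,0,0,0,0,0,7],[0,0,0,0,0,0,7],[0,0,0,0,0,0,7],[0,0,0,0,0,0,7]]}}

```text
time_s: 20.45
eef_pos: [0.4611, -0.1443, 0.0862]
tcp_rot: [3.142, 0.0, -0.155]
contact_force: [-0.5, -0.6, 0.3]
finger_gap: 0.0699
gripper_force: 0.0
```

Call:
{"api": "carry_out", "payload": {"steps": [[0,0,-1,0,0,0,7],[0,0,-3,0,0,0,7],[0,0,-4,0,0,0,7],[0,0,-4,0,0,0,7],[0,0,-1.5,0,0,0,7]]}}

```text
time_s: 20.95
eef_pos: [0.4625, -0.1449, 0.2259]
tcp_rot: [3.139, -0.007, -0.155]
contact_force: [0.4, -0.1, -0.5]
finger_gap: 0.0698
gripper_force: 0.0
```

Call:
{"api": "carry_out", "payload": {"steps": [[1,-3,0,0,0,0,7],[1.25,-3.74,0,0,0,0,7],[1.25,-3.74,0,0,0,0,7],[1,-3,0,0,0,0,7],[0.5,-1.46,0,0,0,0,7]]}}

```text
time_s: 21.45
eef_pos: [0.5343, -0.0022, 0.2219]
tcp_rot: [-3.141, -0.001, -0.153]
contact_force: [-0.2, 0.2, 0.7]
finger_gap: 0.0703
gripper_force: 0.0
```

Call:
{"api": "carry_out", "payload": {"steps": [[0,0,0,0,0,0,7],[0,0,0,0,0,0,7],[0,0,0,0,0,0,7],[0,0,0,0,0,0,7],[0,0,0,0,0,0,7]]}}

```text
time_s: 21.95
eef_pos: [0.5334, -0.0053, 0.2213]
tcp_rot: [3.141, -0.0, -0.157]
contact_force: [0.3, -0.3, -0.3]
finger_gap: 0.07
gripper_force: 0.0
```

```bash
python3 - <<'E'
from h import *
p,d,W=wrist("w8")
go(533.7,-4.8,86.7)
show(W,(W[...,2]>.1)&(W[...,2]<.125),60)
E
```

```text
t 22.0 tcp [533.4  -5.1 221.3] [ 3.1414e+00 -1.0000e-04 -1.5630e-01] q6 1.57 gap 69.8 F [ 0.4 -0.5 -0.6] grip 0.0
turn tool z 0.000  shift cm x 0.03 y -0.04 z 13.46
px 321 200 n 293 mean [ 0.5356 -0.0055  0.1104] rect mm [534.8  -5.4] [15.  15.5] 77.5
px 486 238 n 639 mean [ 0.4773 -0.1464  0.1091] rect mm [ 476.8 -148.3] [41.4 15. ] 86.2
```

View pics/w8.png

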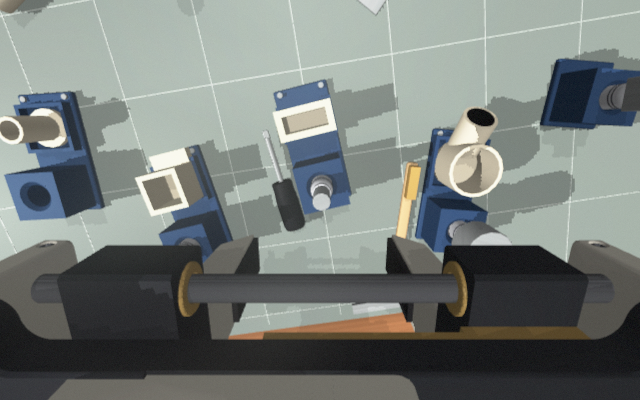

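The round gauge now stands by the Y-branch at (475,235), and the slim gauge is below the gripper at (321,195).

Call:
{"api": "carry_out", "payload": {"steps": [[0.06,0,2.5,0,0,0,7],[0,0,3.5,0,0,0,7],[0,0,3.5,0,0,0,7],[0,0,2.7,0,0,0,7],[0,0,1.25,0,0,0,7]]}}

```text
time_s: 22.5
eef_pos: [0.5327, -0.0046, 0.0844]
tcp_rot: [3.141, 0.004, -0.156]
contact_force: [-0.0, 0.2, -0.8]
finger_gap: 0.0699
gripper_force: 0.0
```

Call:
{"api": "carry_out", "payload": {"steps": [[0,0,0,0,0,0,7],[0,0,0,0,0,0,7],[0,0,0,0,0,0,3],[0,0,0,0,0,0,3],[0,0,0,0,0,0,3]], "squeeze": 30}}

```text
time_s: 23.0
eef_pos: [0.5346, -0.0046, 0.0876]
tcp_rot: [3.141, -0.002, -0.155]
contact_force: [-0.1, 0.5, -0.8]
finger_gap: 0.0508
gripper_force: 0.0
```

Call:
{"api": "carry_out", "payload": {"steps": [[0,0,0,0,0,0,1],[0,0,0,0,0,0,1],[0,0,0,0,0,0,1],[0,0,0,0,0,0,1],[0,0,0,0,0,0,1]]}}

```text
time_s: 23.5
eef_pos: [0.5342, -0.0046, 0.0867]
tcp_rot: [3.141, 0.0, -0.155]
contact_force: [0.4, -0.1, -0.0]
finger_gap: 0.0151
gripper_force: 30.0
```

Call:
{"api": "carry_out", "payload": {"steps": [[0,0,0,0,0,0,1],[0,0,0,0,0,0,1],[0,0,0,0,0,0,1],[0,0,0,0,0,0,1],[0,0,0,0,0,0,1]]}}

```text
time_s: 24.0
eef_pos: [0.5341, -0.0045, 0.0867]
tcp_rot: [3.141, -0.0, -0.155]
contact_force: [-0.4, -0.6, 0.1]
finger_gap: 0.0151
gripper_force: 30.0
```

Call:
{"api": "carry_out", "payload": {"steps": [[0,0,-0.5,0,0,0,1],[0,0,-2,0,0,0,1],[0,0,-3,0,0,0,1],[0,0,-4,0,0,0,1],[0,0,-3.9,0,0,0,1]]}}

```text
time_s: 24.5
eef_pos: [0.5337, -0.0044, 0.2221]
tcp_rot: [-3.142, 0.001, -0.155]
contact_force: [0.4, 0.3, -1.6]
finger_gap: 0.0152
gripper_force: 30.0
```

Call:
{"api": "carry_out", "payload": {"steps": [[-0.05,-1.5,0,0,0,0,1],[-0.13,-4,0,0,0,0,1],[-0.13,-4,0,0,0,0,1],[-0.13,-4,0,0,0,0,1],[-0.13,-4,0,0,0,0,1]]}}

```text
time_s: 25.0
eef_pos: [0.555, 0.1711, 0.22]
tcp_rot: [3.141, 0.001, -0.155]
contact_force: [1.3, -0.5, -1.2]
finger_gap: 0.0157
gripper_force: 30.0
```

Call:
{"api": "carry_out", "payload": {"steps": [[-0.13,-4,0,0,0,0,1],[-0.13,-4,0,0,0,0,1],[-0.12,-3,0,0,0,0,1],[-0.05,-1.28,0,0,0,0,1],[0,0,0,0,0,0,1]]}}

```text
time_s: 25.5
eef_pos: [0.5696, 0.2927, 0.2196]
tcp_rot: [3.141, 0.001, -0.153]
contact_force: [-0.3, -0.4, -1.7]
finger_gap: 0.0154
gripper_force: 30.0
```

Call:
{"api": "carry_out", "payload": {"steps": [[0,0,0,0,0,0,1],[0,0,0,0,0,0,1],[0,0,0,0,0,0,1],[0,0,0,0,0,0,1],[0,0,0,0,0,0,1]]}}

```text
time_s: 26.0
eef_pos: [0.5704, 0.2906, 0.2209]
tcp_rot: [3.142, -0.0, -0.156]
contact_force: [0.3, -0.4, -1.8]
finger_gap: 0.0149
gripper_force: 30.0
```

```bash
python3 - <<'E'
from h import *
p,d,W=wrist("w9")
go(570.3,291.2,132)
E
```

```text
t 26.05 tcp [570.4 290.8 220.8] [-3.1416e+00 -2.0000e-04 -1.5590e-01] q6 2.08 gap 15.3 F [-0.6 -0.2 -1.3] grip 29.999831914901733
turn tool z 0.000  shift cm x -0.02 y -0.04 z 8.88
```

View pics/w9.png

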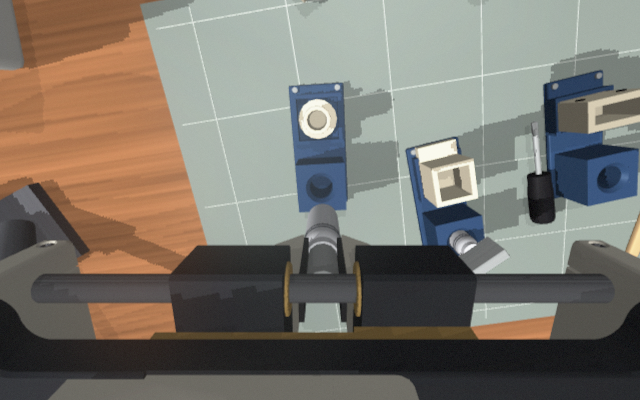

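The slim gauge hangs upright at (320,225) with the slim-tube stand's empty well ahead at (319,186). I'll lower it.

Call:
{"api": "carry_out", "payload": {"steps": [[0,0,1,0,0,0,1],[0,0,2.5,0,0,0,1],[0,0,2.5,0,0,0,1],[0,0,1.8,0,0,0,1],[0,0,0.4,0,0,0,1]]}}

```text
time_s: 26.55
eef_pos: [0.5687, 0.2906, 0.1354]
tcp_rot: [3.139, 0.005, -0.155]
contact_force: [-0.6, 1.1, -1.2]
finger_gap: 0.0155
gripper_force: 30.0
```

Call:
{"api": "carry_out", "payload": {"steps": [[0,0,0,0,0,0,1],[0,0,0.3,0,0,0,1],[0,0,0.3,0,0,0,1],[0,0,0.3,0,0,0,1],[0,0,0,0,0,0,1]]}}

```text
time_s: 27.05
eef_pos: [0.5702, 0.2912, 0.1296]
tcp_rot: [3.141, 0.0, -0.155]
contact_force: [0.2, -0.3, -1.4]
finger_gap: 0.0153
gripper_force: 30.0
```

Call:
{"api": "carry_out", "payload": {"steps": [[0,0,0.3,0,0,0,1],[0,0,0.3,0,0,0,1],[0,0,0.3,0,0,0,1],[0,0,0,0,0,0,1],[0,0,0,0,0,0,1]]}}

```text
time_s: 27.55
eef_pos: [0.5703, 0.2912, 0.1205]
tcp_rot: [3.141, 0.0, -0.155]
contact_force: [0.3, -0.3, -1.2]
finger_gap: 0.0155
gripper_force: 30.0
```

Call:
{"api": "carry_out", "payload": {"steps": [[0,0,0.7,0,0,0,1],[0,0,0.8,0,0,0,1],[0,0,0.8,0,0,0,1],[0,0,0.6,0,0,0,1],[0,0,0.2,0,0,0,1]]}}

```text
time_s: 28.05
eef_pos: [0.57, 0.2912, 0.0885]
tcp_rot: [3.141, 0.001, -0.155]
contact_force: [0.1, 0.3, -1.8]
finger_gap: 0.015
gripper_force: 30.0
```

Call:
{"api": "carry_out", "payload": {"steps": [[0,0,0,0,0,0,1],[0,0,0.1,0,0,0,1],[0,0,0.1,0,0,0,1],[0,0,0,0,0,0,1],[0,0,0.05,0,0,0,1]]}}

```text
time_s: 28.55
eef_pos: [0.5704, 0.2913, 0.0874]
tcp_rot: [-3.141, -0.0, -0.155]
contact_force: [0.5, 0.3, -1.1]
finger_gap: 0.0154
gripper_force: 30.0
```

Call:
{"api": "carry_out", "payload": {"steps": [[0,0,0.05,0,0,0,1],[0,0,0,0,0,0,1],[0,0,0,0,0,0,1],[0,0,0,0,0,0,1],[0,0,0,0,0,0,1]]}}

```text
time_s: 29.05
eef_pos: [0.5704, 0.2913, 0.0867]
tcp_rot: [3.142, -0.0, -0.155]
contact_force: [0.1, -0.1, -0.4]
finger_gap: 0.0153
gripper_force: 30.0
```

Call:
{"api": "carry_out", "payload": {"steps": [[0,0,0.05,0,0,0,1],[0,0,0,0,0,0,5],[0,0,0,0,0,0,5],[0,0,0,0,0,0,5],[0,0,0,0,0,0,5]]}}

```text
time_s: 29.55
eef_pos: [0.5703, 0.2912, 0.0861]
tcp_rot: [3.141, 0.0, -0.155]
contact_force: [-0.4, -0.2, -0.5]
finger_gap: 0.0425
gripper_force: 0.0
```

Call:
{"api": "carry_out", "payload": {"steps": [[0,0,0,0,0,0,5],[0,0,0,0,0,0,5],[0,0,-2,0,0,0,5],[0,0,-3.5,0,0,0,7],[0,0,-4,0,0,0,7]]}}

```text
time_s: 30.05
eef_pos: [0.5695, 0.291, 0.181]
tcp_rot: [3.14, 0.003, -0.155]
contact_force: [0.1, 0.6, -0.4]
finger_gap: 0.0612
gripper_force: 0.0
```

Call:
{"api": "carry_out", "payload": {"steps": [[0,0,-4,0,0,0,7],[-1.2,3,0,0,0,0,7],[-1.6,4,0,0,0,0,7],[-1.6,4,0,0,0,0,7],[-1.66,4.16,0,0,0,0,7]]}}

```text
time_s: 30.55
eef_pos: [0.486, 0.1498, 0.2212]
tcp_rot: [3.142, -0.001, -0.155]
contact_force: [0.5, -0.6, 0.6]
finger_gap: 0.07
gripper_force: 0.0
```

Call:
{"api": "carry_out", "payload": {"steps": [[0,0,0,0,0,0.145,7],[0,0,0,0,0,0.146,7],[0,0,0,0,0,0.146,7],[0,0,0,0,0,0.146,7],[0,0,0,0,0,0.146,7]]}}

```text
time_s: 31.05
eef_pos: [0.487, 0.1508, 0.2213]
tcp_rot: [-3.141, -0.0, -0.89]
contact_force: [-0.6, 0.8, 0.2]
finger_gap: 0.07
gripper_force: 0.0
```

Call:
{"api": "carry_out", "payload": {"steps": [[0,0,0,0,0,0.146,7],[0,0,0,0,0,0,7],[0,0,0,0,0,0,7],[0,0,0,0,0,0,7],[0,0,0,0,0,0,7]]}}

```text
time_s: 31.55
eef_pos: [0.487, 0.1509, 0.2212]
tcp_rot: [3.142, -0.0, -1.028]
contact_force: [0.7, 0.6, 0.9]
finger_gap: 0.0698
gripper_force: 0.0
```

```bash
python3 - <<'E'
from h import *
p,d,W=wrist("w10")
go(487,150.8,86.7)
show(W,(W[...,2]>.1)&(W[...,2]<.125),60)
E
```

```text
t 31.6 tcp [487.  150.9 221.2] [ 3.1415e+00 -1.0000e-04 -1.0289e+00] q6 2.75 gap 70.1 F [-0.1  0.3 -0.1] grip 0.0
turn tool z 0.000  shift cm x 0.01 y 0.00 z 13.45
px 322 200 n 585 mean [0.4882 0.1493 0.1111] rect mm [487.6 150.3] [ 9.7 41.8] 31.2
```

View pics/w10.png

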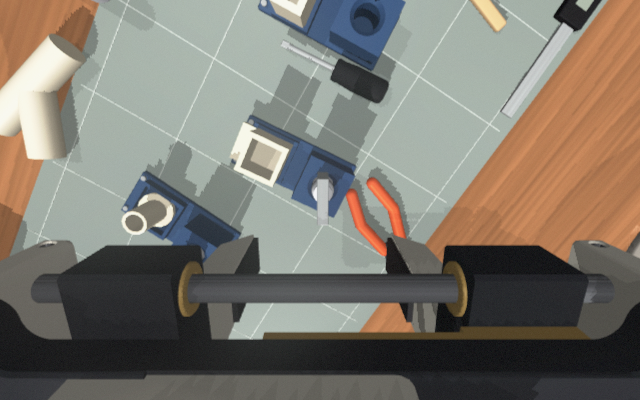

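The blade of the flat gauge is centred and aligned at (322,200). I'll descend and grip it.

Call:
{"api": "carry_out", "payload": {"steps": [[0,0,2.5,0,0,0,7],[0,0,3.5,0,0,0,7],[0,0,3.5,0,0,0,5],[0,0,2.7,0,0,0,5],[0,0,1.25,0,0,0,5]]}}

```text
time_s: 32.1
eef_pos: [0.4856, 0.1506, 0.0842]
tcp_rot: [3.138, 0.001, -1.029]
contact_force: [-0.6, 0.2, 0.1]
finger_gap: 0.0521
gripper_force: 0.0
```

Call:
{"api": "carry_out", "payload": {"steps": [[0,0,0,0,0,0,4],[0,0,0,0,0,0,4],[0,0,0,0,0,0,2.5],[0,0,0,0,0,0,2.5],[0,0,0,0,0,0,2]]}}

```text
time_s: 32.6
eef_pos: [0.4874, 0.1509, 0.0874]
tcp_rot: [-3.14, -0.001, -1.03]
contact_force: [0.5, -0.5, -0.6]
finger_gap: 0.0224
gripper_force: 0.0
```

Call:
{"api": "carry_out", "payload": {"steps": [[0,0,0,0,0,0,0.4],[0,0,0,0,0,0,0.4],[0,0,0,0,0,0,0.4],[0,0,0,0,0,0,0.4],[0,0,0,0,0,0,0.4]]}}

```text
time_s: 33.1
eef_pos: [0.4873, 0.1509, 0.0869]
tcp_rot: [-3.141, -0.0, -1.03]
contact_force: [0.5, 0.1, 2.1]
finger_gap: 0.0099
gripper_force: 30.0
```

Call:
{"api": "carry_out", "payload": {"steps": [[0,0,0,0,0,0,0.4],[0,0,0,0,0,0,0.4],[0,0,0,0,0,0,0.4],[0,0,0,0,0,0,0.4],[0,0,0,0,0,0,0.4]]}}

```text
time_s: 33.6
eef_pos: [0.4872, 0.1509, 0.0868]
tcp_rot: [-3.141, -0.0, -1.03]
contact_force: [0.3, 0.3, 3.3]
finger_gap: 0.0101
gripper_force: 30.0
```

Call:
{"api": "carry_out", "payload": {"steps": [[0,0,-0.5,0,0,0,0.4],[0,0,-2,0,0,0,0.4],[0,0,-3,0,0,0,0.4],[0,0,-4,0,0,0,0.4],[0,0,-3.9,0,0,0,0.4]]}}

```text
time_s: 34.1
eef_pos: [0.4859, 0.1505, 0.2214]
tcp_rot: [3.139, 0.001, -1.03]
contact_force: [1.2, 0.2, -2.0]
finger_gap: 0.0097
gripper_force: 30.0
```

Call:
{"api": "carry_out", "payload": {"steps": [[1.6,0.4,0,0,0,0,0.4],[3.5,0.9,0,0,0,0,0.4],[3.5,0.9,0,0,0,0,0.4],[3.5,0.9,0,0,0,0,0.4],[2.5,0.6,0,0,0,0,0.4]]}}

```text
time_s: 34.6
eef_pos: [0.53, 0.0045, 0.2202]
tcp_rot: [3.139, 0.001, -1.031]
contact_force: [-0.2, -0.0, -1.3]
finger_gap: 0.0094
gripper_force: 30.0
```

Call:
{"api": "carry_out", "payload": {"steps": [[1.14,0.28,0,0,0,0,0.4],[0,0,0,0,0,0,0.4],[0,0,0,0,0,0,0.4],[0,0,0,0,0,0,0.4],[0,0,0,0,0,0,0.4]]}}

```text
time_s: 35.1
eef_pos: [0.5336, -0.0034, 0.2208]
tcp_rot: [3.141, 0.0, -1.029]
contact_force: [0.1, -0.8, -1.8]
finger_gap: 0.0102
gripper_force: 30.0
```

```bash
python3 - <<'E'
from h import *
p,d,W=wrist("w11")
go(534.1,-4.6,132)
E
```

```text
t 35.15 tcp [533.6  -3.6 220.8] [-3.1416e+00  1.0000e-04 -1.0288e+00] q6 2.45 gap 9.9 F [ 0.   0.4 -1.3] grip 29.998993277549744
turn tool z 0.000  shift cm x 0.11 y 0.01 z 8.88
```

View pics/w11.png

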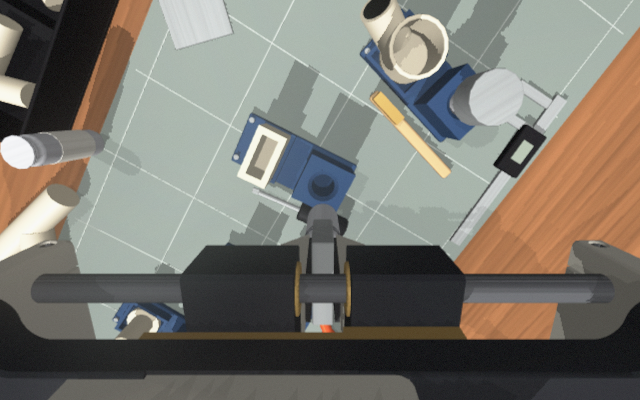

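The flat gauge hangs upright at (322,230). The slot stand's empty well is ahead at (323,187), and the round gauge stands by the Y-branch at (490,95).

Call:
{"api": "carry_out", "payload": {"steps": [[0.06,0,1,0,0,0,0.4],[0,0,2.5,0,0,0,0.4],[0,0,2.5,0,0,0,0.4],[0,0,1.8,0,0,0,0.4],[0,0,0.4,0,0,0,0.4]]}}

```text
time_s: 35.65
eef_pos: [0.5325, -0.0047, 0.136]
tcp_rot: [3.138, 0.003, -1.03]
contact_force: [-0.8, 0.0, -2.6]
finger_gap: 0.0098
gripper_force: 30.0
```

Call:
{"api": "carry_out", "payload": {"steps": [[0,0,0,0,0,0,0.4],[0,0,0.3,0,0,0,0.4],[0,0,0.3,0,0,0,0.4],[0,0,0.3,0,0,0,0.4],[0,0,0,0,0,0,0.4]]}}

```text
time_s: 36.15
eef_pos: [0.5341, -0.0051, 0.1296]
tcp_rot: [3.141, 0.0, -1.03]
contact_force: [-0.4, -0.1, -1.3]
finger_gap: 0.0102
gripper_force: 30.0
```

Call:
{"api": "carry_out", "payload": {"steps": [[0,0,0.3,0,0,0,0.4],[0,0,0.3,0,0,0,0.4],[0,0,0.3,0,0,0,0.4],[0,0,0,0,0,0,0.4],[0,0,0,0,0,0,0.4]]}}

```text
time_s: 36.65
eef_pos: [0.5342, -0.0051, 0.1206]
tcp_rot: [3.141, 0.0, -1.03]
contact_force: [0.4, 0.8, -2.0]
finger_gap: 0.0101
gripper_force: 30.0
```

Call:
{"api": "carry_out", "payload": {"steps": [[0,0,0.7,0,0,0,0.4],[0,0,0.8,0,0,0,0.4],[0,0,0.8,0,0,0,0.4],[0,0,0.6,0,0,0,0.4],[0,0,0.2,0,0,0,0.4]]}}

```text
time_s: 37.15
eef_pos: [0.5337, -0.0051, 0.0886]
tcp_rot: [3.14, 0.001, -1.03]
contact_force: [-0.5, -0.7, -1.9]
finger_gap: 0.01
gripper_force: 30.0
```

Call:
{"api": "carry_out", "payload": {"steps": [[0,0,0,0,0,0,0.4],[0,0,0.1,0,0,0,0.4],[0,0,0.1,0,0,0,0.4],[0,0,0,0,0,0,0.4],[0,0,0.1,0,0,0,0.4]]}}

```text
time_s: 37.65
eef_pos: [0.5344, -0.0051, 0.0869]
tcp_rot: [-3.141, -0.0, -1.03]
contact_force: [-0.6, -0.1, 1.1]
finger_gap: 0.0096
gripper_force: 30.0
```

Call:
{"api": "carry_out", "payload": {"steps": [[0,0,0,0,0,0,0.4],[0,0,0.05,0,0,0,0.4],[0,0,0,0,0,0,0.4],[0,0,0,0,0,0,0.4],[0,0,0,0,0,0,0.4]]}}

```text
time_s: 38.15
eef_pos: [0.5345, -0.0052, 0.0868]
tcp_rot: [-3.141, -0.001, -1.03]
contact_force: [-1.6, 0.2, 5.6]
finger_gap: 0.0097
gripper_force: 30.0
```

Call:
{"api": "carry_out", "payload": {"steps": [[0,0,0,0,0,0,5],[0,0,0,0,0,0,5],[0,0,0,0,0,0,5],[0,0,0,0,0,0,5],[0,0,0,0,0,0,5]]}}

```text
time_s: 38.65
eef_pos: [0.5342, -0.0051, 0.0861]
tcp_rot: [3.141, 0.0, -1.03]
contact_force: [-0.3, -0.2, 0.6]
finger_gap: 0.0455
gripper_force: 0.0
```

Call:
{"api": "carry_out", "payload": {"steps": [[0,0,0,0,0,0,5],[0,0,0,0,0,0,5],[0,0,-2,0,0,0,5],[0,0,-3.5,0,0,0,5],[0,0,-4,0,0,0,5]]}}

```text
time_s: 39.15
eef_pos: [0.5334, -0.005, 0.1813]
tcp_rot: [3.139, 0.002, -1.03]
contact_force: [1.1, -0.6, 0.1]
finger_gap: 0.0499
gripper_force: 0.0
```

Call:
{"api": "carry_out", "payload": {"steps": [[0,0,-4,0,0,0,6],[0,0,0,0,0,-0.145,6],[0,0,0,0,0,-0.146,6],[0,0,0,0,0,-0.146,6],[0,0,0,0,0,-0.146,6]]}}

```text
time_s: 39.65
eef_pos: [0.5341, -0.0051, 0.2213]
tcp_rot: [3.142, -0.0, -0.441]
contact_force: [-0.3, -0.0, 0.6]
finger_gap: 0.06
gripper_force: 0.0
```

Call:
{"api": "carry_out", "payload": {"steps": [[0,0,0,0,0,-0.146,6],[0,0,0,0,0,-0.146,6],[1.1,3.5,0,0,0,0,6],[1.35,4.4,0,0,0,0,6],[1.35,4.4,0,0,0,0,6]]}}

```text
time_s: 40.15
eef_pos: [0.5528, -0.1335, 0.2214]
tcp_rot: [3.141, -0.0, -0.154]
contact_force: [1.4, 0.2, -0.2]
finger_gap: 0.06
gripper_force: 0.0
```

Call:
{"api": "carry_out", "payload": {"steps": [[1.35,4.4,0,0,0,0,6],[1.35,4.4,0,0,0,0,6],[1.35,4.4,0,0,0,0,6],[0.74,2.52,0,0,0,0,6],[0,0,0,0,0,0,6]]}}

```text
time_s: 40.65
eef_pos: [0.5752, -0.2991, 0.2202]
tcp_rot: [3.141, 0.0, -0.159]
contact_force: [-0.2, 0.1, -0.2]
finger_gap: 0.0599
gripper_force: 0.0
```

Call:
{"api": "carry_out", "payload": {"steps": [[0,0,0,0,0,0,6],[0,0,0,0,0,0,6],[0,0,0,0,0,0,6],[0,0,0,0,0,0,6],[0,0,0,0,0,0,6]]}}

```text
time_s: 41.15
eef_pos: [0.5759, -0.2945, 0.2215]
tcp_rot: [3.141, -0.0, -0.154]
contact_force: [-0.6, -0.0, 0.3]
finger_gap: 0.06
gripper_force: 0.0
```

```bash
python3 - <<'E'
from h import *
p,d,W=wrist("w12")
go(576,-295.2,86.7)
show(W,(W[...,2]>.1)&(W[...,2]<.125),60)
p,d=capture("top");W=world(d,camera_info("top"))
roi=np.zeros(d.shape,bool);roi[60:185,180:480]=1
show(W,roi&(W[...,2]>.1)&(W[...,2]<.13))
E
```

```text
t 41.2 tcp [ 575.9 -294.7  221.5] [ 3.1414e+00 -3.0000e-04 -1.5440e-01] q6 1.13 gap 60.0 F [ 0.4  0.8 -0. ] grip 0.0
turn tool z 0.000  shift cm x 0.02 y 0.05 z 13.48
px 321 197 n 1076 mean [ 0.5811 -0.2952  0.1109] rect mm [ 580.  -295.2] [27.7 28.4] 82.5
px 455 104 n 177 mean [ 0.5779 -0.2915  0.1113] rect mm [ 578.9 -293.3] [28.9 29. ] 81.3
px 206 106 n 50 mean [0.5689 0.2906 0.112 ] rect mm [569.6 291.8] [15.4 13.9] 76.7
```

The square gauge leans about 4 mm at the head, within the bore's play. Its foot is still on the well axis, so I'll grip with the TCP on that axis.

Call:
{"api": "carry_out", "payload": {"steps": [[0.1,0.03,2.5,0,0,0,6],[0,0,3.5,0,0,0,6],[0,0,3.5,0,0,0,6],[0,0,2.7,0,0,0,5],[0,0,1.25,0,0,0,5]]}}

```text
time_s: 41.75
eef_pos: [0.5754, -0.2948, 0.0838]
tcp_rot: [-3.14, 0.004, -0.155]
contact_force: [-1.3, -0.7, 0.6]
finger_gap: 0.0512
gripper_force: 0.0
```

Call:
{"api": "carry_out", "payload": {"steps": [[0,0,0,0,0,0,5],[0,0,0,0,0,0,5],[0,0,0,0,0,0,4],[0,0,0,0,0,0,3.3],[0,0,0,0,0,0,2]], "squeeze": 40}}

```text
time_s: 42.25
eef_pos: [0.5771, -0.2959, 0.0878]
tcp_rot: [3.141, -0.002, -0.155]
contact_force: [0.6, 1.0, -0.1]
finger_gap: 0.0305
gripper_force: 0.0
```

Call:
{"api": "carry_out", "payload": {"steps": [[0,0,0,0,0,0,2],[0,0,0,0,0,0,2],[0,0,0,0,0,0,2],[0,0,0,0,0,0,2],[0,0,0,0,0,0,2]]}}

```text
time_s: 42.75
eef_pos: [0.5771, -0.296, 0.0875]
tcp_rot: [3.141, -0.001, -0.155]
contact_force: [-0.5, -0.1, 6.0]
finger_gap: 0.0276
gripper_force: 40.0
```

Call:
{"api": "carry_out", "payload": {"steps": [[0,0,-0.5,0,0,0,2],[0,0,-1.5,0,0,0,2],[0,0,-2,0,0,0,2],[0,0,-2.5,0,0,0,2],[0,0,-2.5,0,0,0,2]]}}

```text
time_s: 43.25
eef_pos: [0.576, -0.2952, 0.1764]
tcp_rot: [-3.14, 0.003, -0.155]
contact_force: [0.0, -0.7, -2.9]
finger_gap: 0.0277
gripper_force: 40.0
```

Call:
{"api": "carry_out", "payload": {"steps": [[0,0,-2.5,0,0,0,2],[0,0,-1.4,0,0,0,2],[0,0,-0.5,0,0,0,2],[0,0,0,0,0,0,2],[0,0,0,0,0,0,2]]}}

```text
time_s: 43.75
eef_pos: [0.5761, -0.2953, 0.2191]
tcp_rot: [-3.14, 0.003, -0.155]
contact_force: [-0.2, -0.6, -2.5]
finger_gap: 0.0276
gripper_force: 40.0
```

```bash
python3 - <<'E'
from h import *
p,d,W=wrist("w13")
go(487.2,150.9,220)
E
```

```text
t 43.8 tcp [ 576.1 -295.3  219.1] [-3.1404e+00  2.7000e-03 -1.5520e-01] q6 1.13 gap 27.4 F [ 0.2  0.6 -2.9] grip 39.99818444252014
turn tool z 0.000  shift cm x -15.68 y -42.71 z -0.09
```

View pics/w13.png

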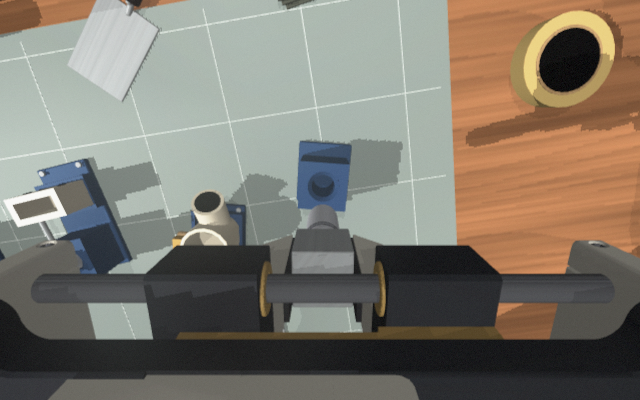

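The square gauge is lifted and upright at (322,225), clear of the spare well at (322,186). Next I'll carry it to the square-socket stand.

Call:
{"api": "carry_out", "payload": {"steps": [[-0.73,-2,0,0,0,0,2],[-1.53,-4.2,0,0,0,0,2],[-1.53,-4.2,0,0,0,0,2],[-1.53,-4.2,0,0,0,0,2],[-1.53,-4.2,0,0,0,0,2]]}}

```text
time_s: 44.3
eef_pos: [0.537, -0.0976, 0.2196]
tcp_rot: [-3.141, 0.002, -0.156]
contact_force: [0.4, 0.7, -3.7]
finger_gap: 0.0278
gripper_force: 40.0
```

Call:
{"api": "carry_out", "payload": {"steps": [[-1.53,-4.2,0,0,0,0,2],[-1.53,-4.2,0,0,0,0,2],[-1.53,-4.2,0,0,0,0,2],[-1.53,-4.2,0,0,0,0,2],[-1.53,-4.2,0,0,0,0,2]]}}

```text
time_s: 44.8
eef_pos: [0.4939, 0.1216, 0.2199]
tcp_rot: [3.141, 0.001, -0.155]
contact_force: [0.6, -0.1, -2.9]
finger_gap: 0.0278
gripper_force: 40.0
```

Call:
{"api": "carry_out", "payload": {"steps": [[-0.7,-1.9,0,0,0,0,2],[-0.4,-0.98,0,0,0,0,2],[0,0,0,0,0,0,2],[0,0,0,0,0,0,2],[0,0,0,0,0,0,2]]}}

```text
time_s: 45.3
eef_pos: [0.4889, 0.1489, 0.2205]
tcp_rot: [3.141, 0.0, -0.157]
contact_force: [0.6, 0.5, -2.7]
finger_gap: 0.0277
gripper_force: 40.0
```

```bash
python3 - <<'E'
from h import *
p,d,W=wrist("w14")
go(488,150.5,132)
m=np.zeros(d.shape,bool);m[140:212,280:365]=1
show(W,m&(W[...,2]>.046)&(W[...,2]<.062),200)
E
```

```text
t 45.35 tcp [488.9 148.9 220.5] [ 3.1412e+00  1.0000e-04 -1.5700e-01] q6 1.87 gap 27.7 F [-0.7  1.  -2.9] grip 39.99813437461853
turn tool z 0.000  shift cm x -0.11 y -0.15 z 8.85
px 302 143 n 234 mean [0.5369 0.1606 0.0589] rect mm [534.9 155.9] [42.8  9.9] 81.1
px 320 185 n 1760 mean [0.4909 0.1494 0.054 ] rect mm [487.3 150.2] [50.5 50. ] 5.4
```

View pics/w14.png

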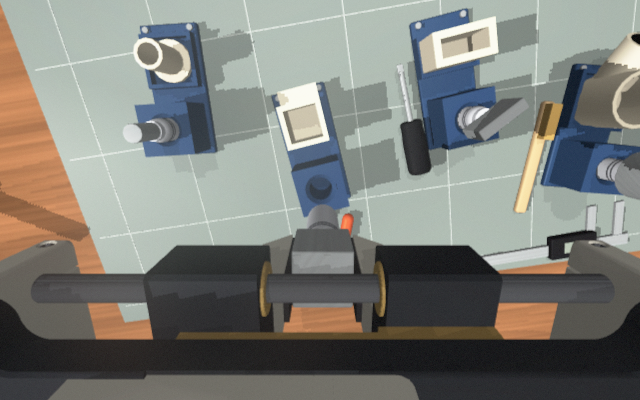

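Slim (140,132), flat (495,120) and round (630,175) all stand in their own wells. The last empty well (319,187) is directly ahead of the held square gauge, with its block centre measured at (487.3, 150.2) mm.

Call:
{"api": "carry_out", "payload": {"steps": [[-0.06,-0.08,1,0,0,0,2],[0,0,2.5,0,0,0,2],[0,0,2.5,0,0,0,2],[0,0,1.8,0,0,0,2],[0,0,0.4,0,0,0,2]]}}

```text
time_s: 45.85
eef_pos: [0.4866, 0.1503, 0.136]
tcp_rot: [3.14, 0.005, -0.156]
contact_force: [-0.6, 0.4, -3.1]
finger_gap: 0.0277
gripper_force: 40.0
```

Call:
{"api": "carry_out", "payload": {"steps": [[0,0,0,0,0,0,2],[0,0,0.3,0,0,0,2],[0,0,0.3,0,0,0,2],[0,0,0.3,0,0,0,2],[0,0,0,0,0,0,2]]}}

```text
time_s: 46.35
eef_pos: [0.488, 0.151, 0.1296]
tcp_rot: [3.141, 0.0, -0.155]
contact_force: [-0.9, -0.4, -2.4]
finger_gap: 0.0279
gripper_force: 40.0
```

Call:
{"api": "carry_out", "payload": {"steps": [[0,0,0.3,0,0,0,2],[0,0,0.3,0,0,0,2],[0,0,0.3,0,0,0,2],[0,0,0,0,0,0,2],[0,0,0,0,0,0,2]]}}

```text
time_s: 46.85
eef_pos: [0.488, 0.151, 0.1206]
tcp_rot: [3.141, 0.0, -0.155]
contact_force: [0.3, 0.0, -2.2]
finger_gap: 0.028
gripper_force: 40.0
```

Call:
{"api": "carry_out", "payload": {"steps": [[0,0,0.7,0,0,0,2],[0,0,0.8,0,0,0,2],[0,0,0.8,0,0,0,2],[0,0,0.6,0,0,0,2],[0,0,0.1,0,0,0,2]]}}

```text
time_s: 47.35
eef_pos: [0.4874, 0.1509, 0.0895]
tcp_rot: [3.141, 0.002, -0.155]
contact_force: [-0.6, -0.6, -3.4]
finger_gap: 0.0275
gripper_force: 40.0
```

Call:
{"api": "carry_out", "payload": {"steps": [[0,0,0,0,0,0,2],[0,0,0.1,0,0,0,2],[0,0,0.05,0,0,0,2],[0,0,0,0,0,0,2],[0,0,0,0,0,0,2]]}}

```text
time_s: 47.85
eef_pos: [0.4881, 0.151, 0.0893]
tcp_rot: [3.142, -0.0, -0.155]
contact_force: [-1.4, -0.2, -2.2]
finger_gap: 0.0275
gripper_force: 40.0
```

Call:
{"api": "carry_out", "payload": {"steps": [[0,0,0.1,0,0,0,2],[0,0,0,0,0,0,2],[0,0,0.05,0,0,0,2],[0,0,0,0,0,0,2],[0,0,0,0,0,0,2]]}}

```text
time_s: 48.35
eef_pos: [0.488, 0.151, 0.0877]
tcp_rot: [3.141, 0.0, -0.155]
contact_force: [-1.6, 0.5, -2.5]
finger_gap: 0.0279
gripper_force: 40.0
```

Call:
{"api": "carry_out", "payload": {"steps": [[0,0,0.05,0,0,0,2],[0,0,0,0,0,0,2],[0,0,0,0,0,0,2],[0,0,0,0,0,0,2],[0,0,0,0,0,0,2]]}}

```text
time_s: 48.85
eef_pos: [0.4881, 0.151, 0.0875]
tcp_rot: [-3.142, -0.0, -0.155]
contact_force: [-4.2, 0.5, 5.0]
finger_gap: 0.0276
gripper_force: 40.0
```

On the floor. I'll release, lift, and check all four from above with the arm drawn clear.

Call:
{"api": "carry_out", "payload": {"steps": [[0,0,0,0,0,0,6],[0,0,0,0,0,0,6],[0,0,0,0,0,0,6],[0,0,0,0,0,0,6],[0,0,0,0,0,0,6]]}}

```text
time_s: 49.35
eef_pos: [0.4881, 0.151, 0.0871]
tcp_rot: [3.142, -0.0, -0.155]
contact_force: [0.9, 0.5, 0.4]
finger_gap: 0.059
gripper_force: 0.0
```

Call:
{"api": "carry_out", "payload": {"steps": [[0,0,-1,0,0,0,6],[0,0,-3,0,0,0,6],[0,0,-4,0,0,0,6],[0,0,-4,0,0,0,6],[0,0,-2,0,0,0,6]]}}

```text
time_s: 49.85
eef_pos: [0.4893, 0.1512, 0.2316]
tcp_rot: [-3.14, -0.006, -0.155]
contact_force: [-0.2, -0.2, 0.1]
finger_gap: 0.0601
gripper_force: 0.0
```

Call:
{"api": "carry_out", "payload": {"steps": [[-3,-2,0,0,0,0,6],[-3,-2,0,0,0,0,6],[-3,-2,0,0,0,0,6],[-2,-1,0,0,0,0,6],[0,0,0,0,0,0,6]]}}

```text
time_s: 50.35
eef_pos: [0.3882, 0.2384, 0.2281]
tcp_rot: [-3.141, -0.0, -0.152]
contact_force: [-0.6, 0.4, 0.8]
finger_gap: 0.0601
gripper_force: 0.0
```

Call:
{"api": "carry_out", "payload": {"steps": [[0,0,0,0,0,0,6],[0,0,0,0,0,0,6],[0,0,0,0,0,0,6],[0,0,0,0,0,0,6],[0,0,0,0,0,0,6]]}}

```text
time_s: 50.85
eef_pos: [0.3906, 0.2368, 0.227]
tcp_rot: [3.141, 0.0, -0.156]
contact_force: [-0.3, 0.9, 0.6]
finger_gap: 0.0602
gripper_force: 0.0
```

```bash
python3 - <<'E'
from h import *
for n in("top","scene"):
    p,d=capture(n);cv2.imwrite(f"pics/{n}9.png",p[:,:,::-1])
    W=world(d,camera_info(n))
    print(n);show(W,(W[...,2]>.095)&(W[...,2]<.13)&(W[...,0]>.42)&(W[...,0]<.62)&(abs(W[...,1])<.35),15)
E
```

```text
top
px 207 107 n 57 mean [0.5688 0.2904 0.1097] rect mm [570.1 290.8] [13.9 15.1] 48.4
px 332 122 n 105 mean [ 0.5333 -0.0043  0.1109] rect mm [534.3  -4.1] [10.4 41.8] 31.1
px 266 141 n 175 mean [0.4883 0.1504 0.1117] rect mm [489.7 151.1] [28.2 28.3] 81.2
px 393 153 n 301 mean [ 0.4599 -0.1446  0.112 ] rect mm [ 460.2 -146.1] [43.  41.7] 90.0
scene
px 396 215 n 195 mean [0.4953 0.1472 0.1078] rect mm [491.7 148.9] [28.7 32. ] 80.6
px 256 222 n 325 mean [ 0.4685 -0.1477  0.1084] rect mm [ 463.8 -148.1] [42.1 43.3] 75.0
px 474 231 n 82 mean [0.5736 0.2877 0.107 ] rect mm [572.2 288.5] [14.9 14.9] 31.1
px 329 236 n 188 mean [ 0.5382 -0.0064  0.1062] rect mm [535.4  -6. ] [11.1 43.4] 31.6
```

View pics/scene9.png

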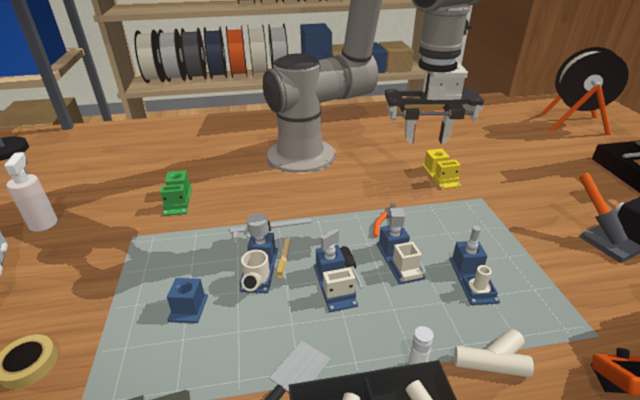

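Each gauge now stands fully seated beside its own fitting, with head tops at about z 0.112: round (257,225), flat (329,240), square (396,217) and slim (474,235). The spare stand (186,295) is empty and the arm is clear.

```bash
python3 -c "
from bench import *
print(hand_in())"
```

```text
the job is handed in; nothing more can be done
None
```

All four plug gauges are seated upright in the wells beside their matching fittings, the spare stand is empty, and the job was handed in at about 51 s with the arm clear.

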